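Lay out the bench for a flow-cup viscosity run

TASK

Lay out the bench for the next viscosity run: seat the flow cup fully in the ring of the tripod and put its lid centred on the cup. On the yellow board, stand the tall beaker on the round black pad at the end nearer the tripod, the low beaker on the pad at the other end, and the timer, display up, in the middle of the board between them. Leave the amber bottle and the wash bottle where they stand.

Things in the scene. Friction and masses are not known exactly. Their poses are not given: they have to be found in the camera images.
- cup: Flow cup, bare aluminium, open top, 68 mm high, upright at the start. Body 51 mm across (42 mm at the foot); a 76 mm flange from 38 to 44 mm above the foot; above it, up to 68 mm, a collar 58 mm across, the place to grip. Origin: centre of its underside, z up. About 250 g. Seated, its flange rests on the tripod ring, so its origin is then 92 mm above the bench.
- lid: Lid for the flow cup: flat grey plastic disc 66 mm across and 5 mm thick with a black knob in the middle (18 mm across, from 8 to 28 mm above the underside), lying knob up at the start. Flat underneath, it simply rests on the cup's collar. Origin: centre of its underside, z up. About 60 g.
- tall_beaker: Tall narrow stainless steel beaker, 50 mm across and 90 mm high, wall 3 mm, open at the top, upright at the start. Origin: centre of its underside, z up. About 120 g.
- low_beaker: Low wide stainless steel beaker, 62 mm across and 50 mm high, wall 3 mm, open at the top, upright at the start. Origin: centre of its underside, z up. About 110 g.
- timer: White plastic bench timer, a block 40 mm (its x) by 60 mm (its y) by 30 mm high with a black display and three grey buttons on top, lying display up at the start. Origin: centre of its underside, z up. About 90 g.
- tripod: Fixed tripod stand for the flow cup, aluminium ring on three steel legs. Origin: on the bench under the ring's centre, z up. The ring is 100 mm across with a bore of 60 mm; its top is 130 mm above the bench, its underside 118 mm. The legs spread to 75 mm from the axis.
- board: Fixed yellow steel board on the bench, 100 mm (its x) by 270 mm (its y), 10 mm thick. Origin: centre of its underside, z up. Two flat round black pads 74 mm across, flush with its top, are centred 95 mm from its centre towards its +y and -y ends. The tripod stands now to the left, now to the right of the board.
- amber_bottle: Bystander: amber glass reagent bottle with black cap, 68 mm across, 130 mm high. Origin: centre of its underside.
- wash_bottle: Bystander: white plastic wash bottle with blue cap, 62 mm across, 150 mm high. Origin: centre of its underside.
Mind the look-alikes: they are no part of the job. Of the things that look like the lid, take the one that is farthest to the robot's right at the start.

How it is judged:
At the end, for the whole second after the job is handed in: Cup seated in the ring (axis 10 mm, height 4 mm), lid flat on it (10 mm); tall beaker upright on the pad nearer the tripod, low beaker on the other (14 mm along and across); timer flat, display up, mid-board (15 mm); all released, at rest; bystanders moved under 25 mm (horizontal distance between cup and tripod below 0.01 m and z of cup in the frame of tripod between 0.088 and 0.096 m and angle between each of cup, lid, tall_beaker, low_beaker, timer's own z axis and vertical below 0.1 rad and horizontal distance between lid and cup below 0.01 m and z of lid in the frame of cup between 0.064 and 0.072 m and x of tall_beaker in the frame of board between -0.014 and 0.014 m and z of tall_beaker in the frame of board between 0.006 and 0.014 m and x of low_beaker in the frame of board between -0.014 and 0.014 m and z of low_beaker in the frame of board between 0.006 and 0.014 m and x of timer in the frame of board between -0.015 and 0.015 m and y of timer in the frame of board between -0.015 and 0.015 m and z of timer in the frame of board between 0.006 and 0.014 m and ((y of tripod in the frame of board above 0 m and y of tall_beaker in the frame of board between 0.081 and 0.109 m and y of low_beaker in the frame of board between -0.109 and -0.081 m) or (y of tripod in the frame of board below 0 m and y of tall_beaker in the frame of board between -0.109 and -0.081 m and y of low_beaker in the frame of board between 0.081 and 0.109 m)) and linear speed of each of cup, lid, tall_beaker, low_beaker, timer below 0.02 m/s and distance of each of amber_bottle, wash_bottle from where it was at the start of the episode below 0.025 m); the robot touches nothing.
It fails at once if a bystander is knocked over or pushed well away (distance of any of amber_bottle, wash_bottle from where it was at the start of the episode above 0.025 m or angle between any of amber_bottle, wash_bottle's own z axis and vertical above 0.4 rad).
It also fails if it takes over 120 s, if anything falls off the work surface, if the arm or the gripper's body presses on something with over 40 N, if the wrist force passes 120 N, or if a joint passes its speed limit or range.

ROBOT

A 7-joint arm with a two-finger parallel gripper is mounted at the origin on the work surface. World frame = base frame: x ahead of the robot, y to its left, z up, the work surface at z = 0. Lengths are in m, angles in rad, forces in N, time in s.
With the tool pointing down it reaches from about 0.35 to 0.9 m from the base axis. Payload 19.9 kg.
Tool frame: the origin (TCP) lies on the centre line of the jaws, within the pads' length; the fingertips stand r.tip_extent ahead of it and the grasp point (between the pads) lies 2 mm behind it (r.tip_extent is the distance from the TCP to the fingertips, in m); y points along the fingers, z is the direction in which the jaws open and shut, and the axes are right-handed (so a half turn about y gives the same grasp; the last joint's range is limited). The gripper opens to 94 mm and grips with 3 to 60 N. Pads are 16 mm wide; open, the fingers measure 119 mm over their backs; the gripper's body (75 mm by 177 mm) begins 78 mm behind the grasp point.
Start: joints at [1.262, 0.417, -0.01, 1.614, 0.005, 1.111, -0.053], TCP at [0.165, -0.603, 0.222] pointing down, gripper open.
Joint ranges: [-2.81, 2.81], [-0.39, 2.02], [-1.27, 1.25], [0.06, 2.57], [-1.19, 4.33], [0.19, 2], [-2.82, 2.82]. Speed limits (rad/s): [1.89, 1.89, 2.39, 2.39, 3.01, 3.01, 3.01].

INTERFACE

Orientations are given as a unit quaternion [x, y, z, w].
In Python, from bench import r gives the robot as it stands.
- The arm moves only by the tool carry_out, never from a script. Its argument "increments" is a list of rows, each a list of 3 entries, a list of its own where there are three numbers: the shift along the world's x, y, z in mm, then the turn about the world's z in degrees, then the closure, from -1 (fully open) to 1 (shut). A call has 1 to 12 rows; each row shifts and turns the pose as measured when the row begins; what a row does not reach is not made up. A row lasts 1/8 s, in which the tool goes at most 62.5 mm and 10.7 degrees, less where a joint would pass 70% of its speed; a pose out of reach is approached as far as the arm can. A call is refused whole if a number of a shift passes 62.5 or a number of a turn 10.7, either way. A call with a gripper value outside its range is refused whole. The fingers move at their own pace and stop on an object; "newtons" is the grip in N (left out, the last holds). Time passes only in rows, so rows that do not move let the fingers close. It gives the time, the measured TCP pose, the force and the opening at its end, in the units of the state.
- r.read_state(): the state, without advancing time (a new reading comes with each control period).
- r.grab_frame(name): name is "scene" or "top"; returns a dict with "frame" (480x640x3 uint8, blue, green, red), "range_z" (480x640 float32, m along the optical axis (not along the pixel's ray), 0 where there is no reading), "K" (3x3 intrinsics, pixels), "position" and "attitude" of the camera in the world. Camera axes: x right, y up, looking along -z (the intrinsics and any distortion apply to the point x, -y, -z); pixel columns grow to the right and rows downward; lengths in m; the calibration is good to about 2 mm. A picture is of the moment at which its call begins.
- r.hand_in(): hands the job in, once; it reports no verdict.
The state is a dict: "clock": time; "joints": joint angles; "qd": joint speeds; "effort": joint torques, N m; "eef_pos": TCP position; "eef_rot": TCP orientation; "force": force on the tool from outside, world axes, zero at the start; "moment": the same for the moment, N m; "opening": finger opening in m.
Only numpy, scipy, OpenCV 4.12 (cv2) and the standard library are available. Lean on these libraries where they do the work, as an engineer would, in place of code of your own. Each camera call takes 0.05 s, during which the arm holds its last target.

## Working session

There is one attempt and no reset: what is moved stays moved. The work goes in short steps, Python scripts to look and compute and a tool call to move; the robot and the scene stay as the last step left them, time stands still between calls to the robot, and variables do not carry over. Pictures are saved under pics/ and viewed, and the job is handed in when it is done.

Besides the shell and the picture viewer there is one more tool, called after "Emit:" as name([rows], argument=value, ...), one row to a line, values as JSON. carry_out: Moves the arm, as the interface text tells. Its arguments: {"type":"object","properties":{"increments":{"type":"array","items":{"type":"array"}},"newtons":{"type":"number"}},"required":["increments"]}

```bash
ls; mkdir -p pics
python3 - <<'E'
from bench import r
import cv2, numpy as np
s=r.read_state(); print(s, r.tip_extent)
for n in ["scene","top"]:
    g=r.grab_frame(n); cv2.imwrite(f"pics/{n}0.png",g["frame"]); print(n,g["K"],g["position"],g["attitude"],[k for k in g])
    np.savez(f"{n}0.npz",**{k:np.array(v) for k,v in g.items()})
E
```

```text
pics
{'clock': 0.0, 'joints': array([ 1.26150515,  0.41798965, -0.01026357,  1.61414275,  0.00468745,
        1.11072941, -0.05298335]), 'qd': array([ 0.00047003,  0.00089595,  0.00041444,  0.00014362, -0.00139639,
        0.00019332, -0.00097159]), 'effort': array([-2.13152518e-03, -8.51255178e+01,  6.37825951e-01, -4.25984323e+01,
       -4.90334944e-02,  1.88263902e-02,  1.26103250e-04]), 'eef_pos': array([ 0.16525262, -0.60239141,  0.22182889]), 'eef_rot': array([-0.09448257,  0.70120895, -0.70034783,  0.09429723]), 'force': array([ 0.62084889, -0.61795686, -0.29965579]), 'moment': array([-0.017251  ,  0.00604312, -0.00099775]), 'opening': 0.09370265672129542} 0.017
scene [[459.32139833   0.         319.70411707]
 [  0.         459.32139833 237.5243851 ]
 [  0.           0.           1.        ]] [0.86337861 0.46636753 0.78054511] [0.1175852  0.32663024 0.88586594 0.30777905] ['frame', 'range_z', 'K', 'position', 'attitude']
top [[527.10138449   0.         314.30827075]
 [  0.         527.10138449 237.73296805]
 [  0.           0.           1.        ]] [ 0.40737557 -0.02650997  1.2739003 ] [-0.02288058  0.01841013  0.71465122 -0.69886421] ['frame', 'range_z', 'K', 'position', 'attitude']
```

View pics/scene0.png

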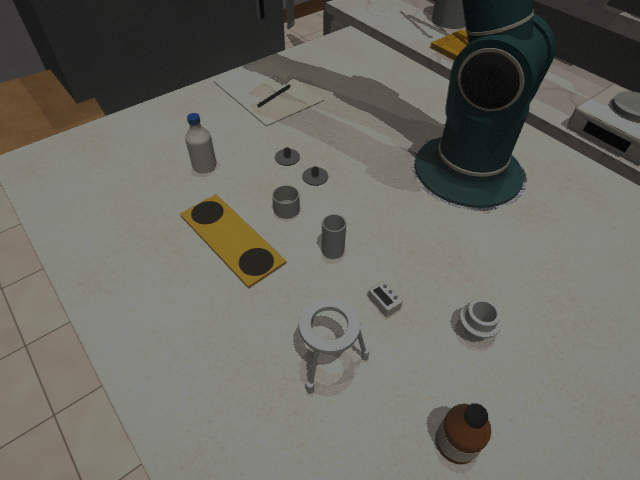

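View pics/top0.png

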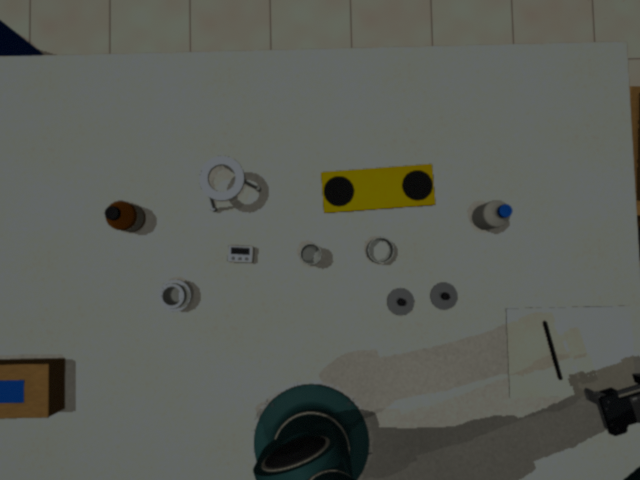

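The top view shows:
- two lids, at (400,301) and (444,295)
- the cup at (177,294), tall beaker at (311,254), low beaker at (381,250) and timer at (241,254)
- the tripod at (222,179) and the board at (378,188)
- the bottles at (122,214) and (497,212)

Image right is the robot's right (-y), so the lid I want is the one at (444,295). The only other thing that looks like it is at (400,301).

```bash
cat > h.py <<'E'
import numpy as np, cv2
from scipy.spatial.transform import Rotation as R
def load(n): return dict(np.load(n))
def ray(g,u,v):
    K=g["K"]; d=np.array([(u-K[0,2])/K[0,0],-(v-K[1,2])/K[1,1],-1.0])
    return R.from_quat(g["attitude"]).apply(d)
def onplane(g,u,v,z):
    d=ray(g,u,v);p=g["position"];return p+d*(z-p[2])/d[2]
def cloud(g):
    K=g["K"];v,u=np.mgrid[0:480,0:640];Z=g["range_z"]
    P=np.stack([(u-K[0,2])/K[0,0]*Z,-(v-K[1,2])/K[1,1]*Z,-Z],-1)
    return R.from_quat(g["attitude"]).apply(P.reshape(-1,3)).reshape(480,640,3)+g["position"]
E
python3 - <<'E'
from h import *
for n in ["top0","scene0"]:
    g=load(n+".npz");P=cloud(g);ok=g["range_z"]>0
    B=P[...,2]; print(n,"bench z median",np.median(B[ok&(abs(B)<.03)]))
    m=(ok&(B>0.006)&(B<0.25)).astype(np.uint8)
    if n=="top0": 
        reg=(P[...,0]>0.2)&(P[...,0]<.8)&(abs(P[...,1])<.6); 
    else: reg=(P[...,0]>0.2)&(P[...,0]<.8)&(abs(P[...,1])<.6)
    m&=reg.astype(np.uint8)
    k,l,st,c=cv2.connectedComponentsWithStats(m)
    for i in range(1,k):
        if st[i,4]<60: continue
        q=P[l==i]; print(np.round(c[i]),st[i,4],"min",q.min(0).round(3),"max",q.max(0).round(3),"med",np.median(q,0).round(3), "mid",((q.min(0)+q.max(0))/2).round(3))
g=load("top0.npz")["frame"]; cv2.imwrite("pics/crop.png",cv2.convertScaleAbs(cv2.resize(g[150:330,90:520],None,fx=1.86,fy=1.86,interpolation=cv2.INTER_CUBIC),alpha=1.5))
g=load("scene0.npz")["frame"]; cv2.imwrite("pics/crop2.png",cv2.convertScaleAbs(cv2.resize(g[130:230,240:360],None,fx=5,fy=5,interpolation=cv2.INTER_CUBIC),alpha=1.5))
E
```

```text
top0 bench z median -0.0001300211088257619
[223. 180.] 1215 min [0.55  0.108 0.006] max [0.662 0.231 0.136] med [0.605 0.18  0.129] mid [0.606 0.169 0.071]
[378. 188.] 4227 min [ 0.543 -0.312  0.006] max [ 0.654 -0.039  0.018] med [ 0.599 -0.176  0.01 ] mid [ 0.599 -0.176  0.012]
[125. 216.] 984 min [0.506 0.387 0.006] max [0.573 0.486 0.135] med [0.535 0.408 0.089] mid [0.54  0.437 0.07 ]
[491. 214.] 897 min [ 0.493 -0.455  0.006] max [ 0.553 -0.399  0.154] med [ 0.519 -0.416  0.1  ] mid [ 0.523 -0.427  0.08 ]
[381. 249.] 225 min [ 0.419 -0.204  0.006] max [ 0.478 -0.143  0.055] med [ 0.45  -0.18   0.043] mid [ 0.448 -0.173  0.03 ]
[310. 252.] 152 min [ 0.418 -0.034  0.006] max [0.465 0.013 0.093] med [ 0.448 -0.008  0.087] mid [ 0.442 -0.01   0.05 ]
[241. 253.] 437 min [0.426 0.126 0.009] max [0.468 0.186 0.037] med [0.448 0.156 0.029] mid [0.447 0.156 0.023]
[174. 295.] 762 min [0.316 0.272 0.006] max [0.391 0.346 0.073] med [0.354 0.31  0.045] mid [0.353 0.309 0.04 ]
[442. 296.] 142 min [ 0.314 -0.345  0.006] max [ 0.359 -0.294  0.032] med [ 0.336 -0.32   0.009] mid [ 0.337 -0.32
[... 1027 characters left out ...]
0.029]
[233. 240.] 4265 min [ 0.544 -0.311  0.006] max [ 0.657 -0.036  0.016] med [ 0.603 -0.159  0.011] mid [ 0.601 -0.174  0.011]
[333. 235.] 937 min [ 0.419 -0.034  0.006] max [0.47  0.019 0.093] med [0.45  0.    0.062] mid [ 0.444 -0.007  0.05 ]
[385. 298.] 722 min [0.428 0.128 0.006] max [0.471 0.191 0.034] med [0.455 0.164 0.03 ] mid [0.449 0.16  0.02 ]
[329. 331.] 2327 min [0.554 0.121 0.006] max [0.681 0.233 0.134] med [0.619 0.198 0.13 ] mid [0.618 0.177 0.07 ]
[480. 319.] 1352 min [0.324 0.274 0.006] max [0.394 0.348 0.072] med [0.362 0.312 0.047] mid [0.359 0.311 0.039]
[463. 433.] 2555 min [0.512 0.391 0.006] max [0.577 0.459 0.132] med [0.559 0.427 0.089] mid [0.544 0.425 0.069]
```

View pics/crop.png

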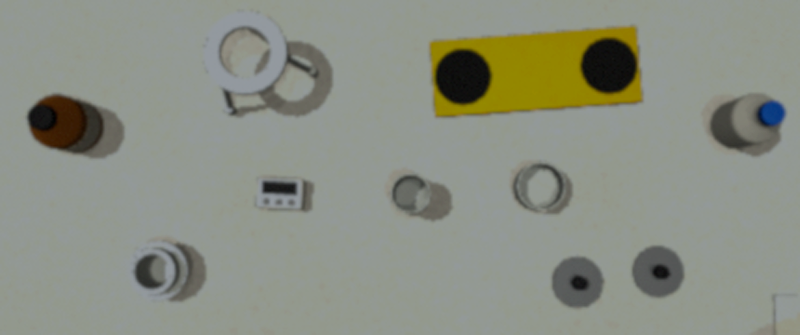

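View pics/crop2.png

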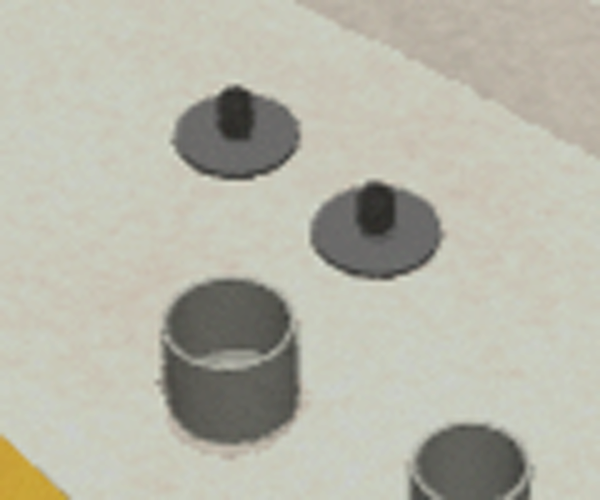

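The crops confirm two identical lids about 100 mm apart. The one farthest right for the robot is at top (444,295), scene (286,155). Next I'll measure precisely.

```bash
cat > meas.py <<'E'
from h import *
from scipy.optimize import least_squares
def circ(p,r=None):
    p=p[:,:2];c=np.median(p,0)
    if r is None: f=lambda a:np.hypot(*(p-a[:2]).T)-a[2];x0=[*c,.03]
    else: f=lambda a:np.hypot(*(p-a[:2]).T)-r;x0=c
    return least_squares(f,x0,loss="soft_l1",f_scale=.002).x.round(4)
def blob(g,mask,z,near,rad=.05):
    k,l,st,c=cv2.connectedComponentsWithStats(mask.astype(np.uint8))
    out=[]
    for i in range(1,k):
        if st[i,4]<20: continue
        w=onplane(g,*c[i],z)
        if np.hypot(*(w[:2]-near))<rad:
            cs,_=cv2.findContours((l==i).astype(np.uint8),cv2.RETR_EXTERNAL,cv2.CHAIN_APPROX_NONE)
            q=np.array([onplane(g,*x[0],z) for x in cs[0]])[:,:2]
            out.append((st[i,4],w[:2].round(4),circ(q)if len(q)>5 else 0,q))
    return sorted(out,key=lambda o:-o[0])[:2]
E
cat > m0.py <<'E'
from meas import *
import sys
s=sys.argv[1]
for n in ["top","scene"]:
    g=load(n+s+".npz");P=cloud(g);F=g["frame"].astype(int);ok=g["range_z"]>0
    hsv=cv2.cvtColor(g["frame"],cv2.COLOR_BGR2HSV);H,S,V=[hsv[...,i].astype(int) for i in range(3)]
    X,Y,Z=P[...,0],P[...,1],P[...,2]
    def reg(x,y,rr): return ok&(np.hypot(X-x,Y-y)<rr)
    print(n)
    yel=(H>18)&(H<35)&(S>150)&(V>60)&reg(.6,-.175,.2)
    q=np.argwhere(yel)[:,::-1]; w=np.array([onplane(g,*a,.01) for a in q])[:,:2]
    rc=cv2.minAreaRect((w*1000).astype(np.float32));print(" board",rc, yel.sum())
    blk=(V<60)&(S<120)
    for nr in [(.6,-.08),(.6,-.27)]:
        b=blob(g,blk&reg(*nr,.06),.01,nr); print(" pad",[o[:3] for o in b])
    m=reg(.61,.18,.09)&(Z>.122)&(Z<.14); print(" ring pts",circ(P[m],.04),circ(P[m]),m.sum())
    b=[onplane(g,a[1],a[0],.13) for a in np.argwhere(m)];print(" ring mid", ((np.max(b,0)+np.min(b,0))/2).round(4)[:2])
    for nm,x,y,h,rr in [("tall",.444,-.009,.09,.0235),("low",.45,-.172,.05,.0295),("cup",.356,.31,.068,.0265)]:
        m=reg(x,y,.05)&(Z>h-.006)&(Z<h+.008);print("",nm,circ(P[m],rr),circ(P[m]),m.sum())
    for nm,x,y in [("lid",.338,-.322),("lid2",.33,-.218)]:
        d=(abs(Z-.004)<.012)&reg(x,y,.05)&(V<95)
        b=blob(g,(V<105)&reg(x,y,.05),.004,(x,y)); print("",nm,[o[:3] for o in b])
        m=reg(x,y,.03)&(Z>.018)&(Z<.036); print("  knob",np.median(P[m],0).round(4),m.sum())
    m=reg(.448,.157,.05)&(Z>.024)
    w=np.array([onplane(g,a[1],a[0],.03) for a in np.argwhere(m)])[:,:2]
    print(" timer",cv2.minAreaRect((w*1000).astype(np.float32)))
E
python3 m0.py 0; python3 -c "
from h import *
print(R.from_quat([-0.09448257,0.70120895,-0.70034783,0.09429723]).as_matrix().round(3))
g=load('top0.npz');f=g['frame'];print(f[295,455],f[310,435],f[301,385])"
```

```text
top
 board ((598.0313110351562, -174.64712524414062), (97.6096420288086, 266.93499755859375), 2.852780818939209) 3003
 pad [(np.int32(576), array([ 0.5931, -0.0797]), array([ 0.5932, -0.0797,  0.0317]))]
 pad [(np.int32(573), array([ 0.6032, -0.2697]), array([ 0.6033, -0.2698,  0.0317]))]
 ring pts [0.6108 0.1804] [0.6108 0.1804 0.0409] 1061
 ring mid [0.6111 0.1804]
 tall [ 0.4419 -0.0101] [ 0.4419 -0.0101  0.0233] 90
 low [ 0.4484 -0.173 ] [ 0.4484 -0.173   0.0293] 111
 cup [0.3538 0.3086] [0.3538 0.3085 0.0251] 244
 lid [(np.int32(1361), array([ 0.3381, -0.3212]), array([ 0.3383, -0.3212,  0.0488]))]
  knob [ 0.3365 -0.3248  0.0276] 51
 lid2 [(np.int32(1358), array([ 0.3301, -0.2174]), array([ 0.3302, -0.2173,  0.0487]))]
  knob [ 0.3247 -0.2214  0.0266] 49
 timer ((447.2792053222656, 156.78001403808594), (59.5661506652832, 39.52604293823242), 84.6514663696289)
scene
 board ((600.9413452148438, -171.73004150390625), (99.34148406982422, 272.24481201171875), 3.011939287185669) 2840
 pad [(np.int32(733), array([ 0.5953, -0.0789]), array([ 0.5948, -0.0796,  0.0353]))]
 pad [(np.int32(551), array([ 0.6048, -0.2691]), array([ 0.6044, -0.2698,  0.0349]))]
 ring pts [0.6147 0.1845] [0.6146 0.1845 0.041 ] 1875
 ring mid [0.6145 0.1841]
 tall [ 0.4441 -0.0078] [ 0.4442 -0.0078  0.0234] 168
 low [ 0.4506 -0.1714] [ 0.4506 -0.1714  0.0293] 170
 cup [0.3565 0.311 ] [0.3566 0.3112 0.0253] 408
 lid [(np.int32(355), array([ 0.3384, -0.3237]), array([ 0.3384, -0.3238,  0.0332]))]
  knob [ 0.34   -0.3207  0.027 ] 41
 lid2 [(np.int32(397), array([ 0.3271, -0.2193]), array([ 0.3268, -0.2196,  0.0331]))]
  knob [ 0.3283 -0.2173  0.027 ] 48
 timer ((451.3544921875, 160.5182647705078), (61.00934982299805, 41.80672836303711), 85.65326690673828)
[[-0.964 -0.     0.265]
 [-0.265  0.001 -0.964]
 [ 0.    -1.    -0.001]]
[58 59 57] [ 94 102  98] [ 96 100  96]
```

Each point is within about 2 mm of the mean of the two views (the scene view reads consistently about +2–4 mm), and the sizes agree with those given. The lids stay within about 2 mm too. I'll start with the timer.

Emit:
carry_out([
  [[40,50,0],5,-1],
  [[40,50,0],5,-1],
  [[40,50,0],5,-1],
  [[40,50,0],5,-1],
  [[40,50,0],5,-1],
  [[40,50,0],5,-1],
  [[5,57,0],5,-1],
  [[5,57,0],5,-1],
  [[5,57,0],5,-1],
  [[5,57,0],5,-1],
  [[5,57,0],5,-1],
  [[5,57,0],5,-1],
], newtons=20)

```text
clock: 1.6
eef_pos: [0.4281, 0.0465, 0.2199]
eef_rot: [-0.441, 0.554, -0.554, 0.439]
force: [1.2, 0.1, 0.3]
opening: 0.0938
```

Emit:
carry_out([
  [[7,45,0],4,-1],
  [[7,45,0],4,-1],
  [[5,20,0],0,-1],
  [[0,0,0],0,-1],
  [[0,0,0],0,-1],
])

```text
clock: 2.22
eef_pos: [0.4459, 0.1631, 0.2195]
eef_rot: [-0.482, 0.519, -0.518, 0.479]
force: [0.4, -0.1, -0.6]
opening: 0.0942
```

```bash
cat >> h.py <<'E'
def st():
    from bench import r
    s=r.read_state();z=R.from_quat(s["eef_rot"]).as_matrix()
    print("pos",(s["eef_pos"]*1000).round(1),"jaw",np.degrees(np.arctan2(z[1,2],z[0,2])).round(1),"tilt",z[2].round(3),"F",s["force"].round(1),"op",round(s["opening"]*1000,1),"t",round(s["clock"],2),"q",s["joints"].round(2))
E
python3 -c "from h import *;st()"
```

```text
pos [445.9 163.1 219.5] jaw -4.4 tilt [ 0.002 -1.    -0.003] F [ 0.4 -0.1 -0.6] op 94.2 t 2.23 q [ 0.25  0.22 -0.75  1.96  0.17  1.04 -0.65]
```

Emit:
carry_out([
  [[2,-3,-50],0,-1],
  [[1,-1,-50],0,-1],
  [[0,0,-40],0,-1],
  [[0,0,-20],0,-1],
  [[0,0,0],0,-1],
  [[0,0,0],0,-1],
])

```text
clock: 2.98
eef_pos: [0.4497, 0.152, 0.0566]
eef_rot: [0.479, -0.52, 0.522, -0.477]
force: [-0.0, -0.5, -0.1]
opening: 0.0939
```

Emit:
carry_out([
  [[0,5,-17],0,-1],
  [[0,2,-17],0,-1],
  [[0,0,0],0,-1],
  [[0,0,0],0,-1],
])

```text
clock: 3.48
eef_pos: [0.4506, 0.1593, 0.0216]
eef_rot: [0.478, -0.52, 0.523, -0.477]
force: [-0.2, 1.2, 0.1]
opening: 0.0939
```

Emit:
carry_out([
  [[0,0,0],0,1],
  [[0,0,0],0,1],
  [[0,0,0],0,1],
  [[0,0,0],0,1],
  [[0,0,0],0,1],
  [[0,0,0],0,1],
])

```text
clock: 4.22
eef_pos: [0.4511, 0.1592, 0.0224]
eef_rot: [0.478, -0.519, 0.523, -0.478]
force: [-0.5, -0.4, -1.6]
opening: 0.04
```

Emit:
carry_out([
  [[0,0,40],0,1],
  [[0,0,50],0,1],
  [[10,-20,40],0,1],
  [[20,-45,0],1.5,1],
  [[20,-45,0],1.5,1],
  [[20,-45,0],1.5,1],
  [[20,-45,0],1.5,1],
  [[20,-45,0],1.5,1],
  [[20,-45,0],0,1],
  [[15,-25,0],0,1],
  [[0,0,0],0,1],
  [[0,0,0],0,1],
])

```text
clock: 5.72
eef_pos: [0.5971, -0.1664, 0.156]
eef_rot: [0.513, -0.485, 0.489, -0.512]
force: [-0.4, 0.6, -0.6]
opening: 0.0397
```

```bash
python3 -c "from h import *;st()"
```

```text
pos [ 597.1 -166.4  156. ] jaw 2.9 tilt [ 0.004 -1.     0.002] F [-0.4  0.6 -0.6] op 39.7 t 5.72 q [ 0.66  0.54 -0.59  1.68  0.35  1.03 -0.  ]
```

Emit:
carry_out([
  [[2,-4,-30],0,1],
  [[0,-2,-40],0,1],
  [[0,0,-30],0,1],
  [[0,0,-8],0,1],
  [[0,0,0],0,1],
])

```text
clock: 6.35
eef_pos: [0.5989, -0.1677, 0.0474]
eef_rot: [-0.514, 0.483, -0.488, 0.514]
force: [0.3, -0.4, -0.1]
opening: 0.0397
```

Emit:
carry_out([
  [[1,-5,-8],0,1],
  [[0,0,-5],0,1],
  [[0,0,0],0,1],
])

```text
clock: 6.72
eef_pos: [0.6011, -0.1733, 0.0361]
eef_rot: [-0.514, 0.482, -0.489, 0.515]
force: [0.8, -1.3, 0.1]
opening: 0.04
```

Emit:
carry_out([
  [[-1,0,-3],0,1],
  [[0,0,0],0,1],
  [[0,0,0],0,0.3],
  [[0,0,0],0,-0.3],
  [[0,0,0],0,-0.4],
])

```text
clock: 7.35
eef_pos: [0.6005, -0.1734, 0.0337]
eef_rot: [-0.513, 0.482, -0.489, 0.515]
force: [0.1, 0.7, -0.0]
opening: 0.0562
```

Emit:
carry_out([
  [[0,0,20],0,-0.6],
  [[0,0,45],0,-1],
  [[-10,0,45],0,-1],
  [[-40,0,0],0,-1],
  [[-50,0,0],0,-1],
  [[-40,0,0],0,-1],
  [[-10,1,0],0,-1],
  [[0,0,0],0,-1],
  [[0,0,0],0,-1],
])

```text
clock: 8.48
eef_pos: [0.4494, -0.1714, 0.1567]
eef_rot: [-0.513, 0.478, -0.492, 0.516]
force: [-0.1, 0.2, 0.1]
opening: 0.0938
```

Run:
```python
from h import *;from bench import r
st()
g=r.grab_frame("scene");cv2.imwrite("pics/s1.png",g["frame"])
```

```text
pos [ 449.4 -171.4  156.7] jaw 3.4 tilt [ 0.012 -1.     0.016] F [-0.1  0.2  0.1] op 93.8 t 8.47 q [ 0.87  0.29 -0.66  2.02  0.24  0.88  0.14]
```

View pics/s1.png

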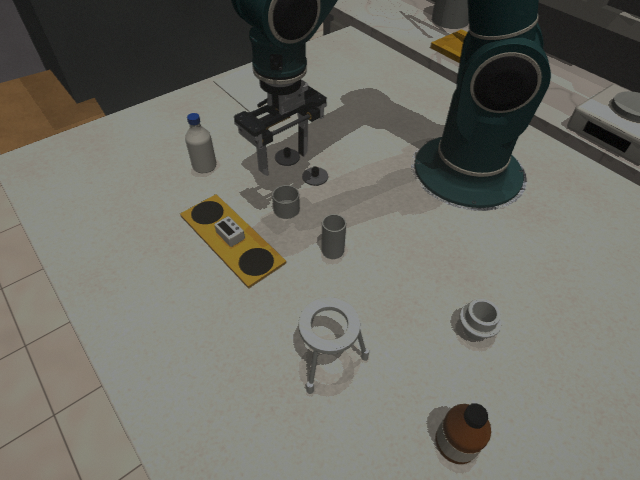

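The timer sits mid-board, display up, at (230,230). The open gripper is above the low beaker at (285,200).

Emit:
carry_out([
  [[0,0,-40],0,-1],
  [[0,0,-40],0,-1],
  [[0,0,-25],0,-1],
  [[0,0,-5],0,-1],
  [[0,0,0],0,-1],
])

```text
clock: 9.15
eef_pos: [0.4538, -0.1702, 0.0439]
eef_rot: [-0.513, 0.477, -0.492, 0.517]
force: [-0.8, 0.7, -0.1]
opening: 0.0942
```

Emit:
carry_out([
  [[-4,-2,-10],0,-1],
  [[0,0,0],0,0],
  [[0,0,0],0,1],
  [[0,0,0],0,1],
  [[0,0,0],0,1],
  [[0,0,0],0,1],
], newtons=15)

```text
clock: 9.9
eef_pos: [0.4509, -0.1732, 0.0357]
eef_rot: [-0.512, 0.476, -0.493, 0.518]
force: [-0.4, 0.8, -0.4]
opening: 0.0607
```

Emit:
carry_out([
  [[0,0,40],0,1],
  [[0,0,45],0,1],
  [[20,-10,10],0,1],
  [[35,-22,0],0,1],
  [[40,-25,0],0,1],
  [[35,-22,0],0,1],
  [[18,-15,0],0,1],
  [[0,0,0],0,1],
  [[0,0,0],0,1],
])

```text
clock: 11.02
eef_pos: [0.6018, -0.2694, 0.1333]
eef_rot: [-0.513, 0.476, -0.492, 0.517]
force: [0.8, 0.4, -1.4]
opening: 0.0608
```

```bash
python3 -c "from h import *;st()"
```

```text
pos [ 601.8 -269.4  133.3] jaw 3.5 tilt [ 0.012 -1.     0.02 ] F [ 0.8  0.4 -1.4] op 60.8 t 11.03 q [ 0.78  0.62 -0.57  1.6   0.39  1.01  0.14]
```

Emit:
carry_out([
  [[1,0,-35],0,1],
  [[0,0,-30],0,1],
  [[0,0,-10],0,1],
  [[0,0,0],0,1],
])

```text
clock: 11.52
eef_pos: [0.6015, -0.2681, 0.0585]
eef_rot: [-0.513, 0.475, -0.493, 0.518]
force: [-0.3, -0.3, -0.3]
opening: 0.0606
```

Emit:
carry_out([
  [[2,-2,-7],0,1],
  [[0,0,-3],0,1],
  [[0,0,-1],0,1],
  [[0,0,0],0,1],
])

```text
clock: 12.02
eef_pos: [0.6047, -0.2706, 0.0495]
eef_rot: [-0.513, 0.474, -0.494, 0.518]
force: [0.3, -0.2, -1.4]
opening: 0.061
```

Emit:
carry_out([
  [[-1,0,-3],0,1],
  [[0,0,0],0,1],
  [[0,0,0],0,0],
  [[0,0,0],0,-0.7],
  [[0,0,0],0,-1],
  [[0,0,0],0,-1],
])

```text
clock: 12.78
eef_pos: [0.6039, -0.2707, 0.0468]
eef_rot: [-0.513, 0.474, -0.494, 0.518]
force: [-0.2, -0.1, 0.2]
opening: 0.0875
```

Emit:
carry_out([
  [[0,0,30],0,-1],
  [[0,0,50],0,-1],
  [[0,20,35],0,-1],
  [[-25,40,0],0,-1],
  [[-25,40,0],0,-1],
  [[-25,40,0],0,-1],
  [[-25,40,0],0,-1],
  [[-25,40,0],0,-1],
  [[-20,30,0],0,-1],
  [[-15,10,0],0,-1],
  [[0,0,0],0,-1],
  [[0,0,0],0,-1],
])

```text
clock: 14.28
eef_pos: [0.4389, -0.005, 0.166]
eef_rot: [-0.512, 0.473, -0.496, 0.518]
force: [0.6, 0.0, 0.9]
opening: 0.0943
```

Emit:
carry_out([
  [[2,-2,-35],0,-1],
  [[2,-1,-35],0,-1],
  [[0,0,-20],0,-1],
  [[0,0,0],0,-1],
  [[0,0,0],0,-1],
])

```text
clock: 14.9
eef_pos: [0.4465, -0.012, 0.0738]
eef_rot: [-0.51, 0.475, -0.498, 0.517]
force: [-0.4, 0.4, 0.2]
opening: 0.0939
```

Emit:
carry_out([
  [[-3,3,-12],0,-1],
  [[0,0,0],0,0],
  [[0,0,0],0,1],
  [[0,0,0],0,1],
  [[0,0,0],0,1],
  [[0,0,0],0,1],
  [[0,0,0],0,1],
])

```text
clock: 15.78
eef_pos: [0.4444, -0.0094, 0.0629]
eef_rot: [-0.509, 0.474, -0.499, 0.517]
force: [-0.9, 1.0, 1.2]
opening: 0.0501
```

Emit:
carry_out([
  [[0,0,35],0,1],
  [[0,0,40],0,1],
  [[20,-10,0],0,1],
  [[35,-16,0],0,1],
  [[35,-16,0],0,1],
  [[35,-16,0],0,1],
  [[22,-11,0],0,1],
  [[0,0,0],0,1],
  [[0,0,0],0,1],
])

```text
clock: 16.9
eef_pos: [0.5944, -0.0808, 0.1393]
eef_rot: [-0.51, 0.474, -0.499, 0.517]
force: [0.3, 1.4, -1.1]
opening: 0.049
```

Emit:
carry_out([
  [[0,1,-30],0,1],
  [[0,0,-20],0,1],
  [[0,0,-5],0,1],
  [[0,0,0],0,1],
])

```text
clock: 17.4
eef_pos: [0.5932, -0.0788, 0.0839]
eef_rot: [-0.51, 0.473, -0.499, 0.517]
force: [-0.5, 0.3, -0.9]
opening: 0.0492
```

```bash
python3 -c "from h import *;st()"
```

```text
pos [593.2 -78.8  83.9] jaw 3.2 tilt [ 0.02  -0.999  0.032] F [-0.5  0.3 -0.9] op 49.2 t 17.4 q [ 0.54  0.6  -0.61  1.8   0.47  0.85 -0.24]
```

Emit:
carry_out([
  [[1,0,-7],0,1],
  [[0,0,-4],0,1],
  [[0,0,0],0,1],
])

```text
clock: 17.77
eef_pos: [0.5953, -0.079, 0.0739]
eef_rot: [-0.51, 0.472, -0.5, 0.517]
force: [-0.5, 0.3, 0.7]
opening: 0.0487
```

Emit:
carry_out([
  [[0,0,-1],0,1],
  [[0,0,0],0,0.3],
  [[0,0,0],0,-0.3],
  [[0,0,0],0,-0.8],
  [[0,0,0],0,-1],
  [[0,0,0],0,-1],
])

```text
clock: 18.52
eef_pos: [0.596, -0.0791, 0.074]
eef_rot: [-0.509, 0.472, -0.5, 0.517]
force: [0.0, -0.1, 0.0]
opening: 0.0858
```

Emit:
carry_out([
  [[0,0,50],0,-1],
  [[0,0,55],0,-1],
  [[-40,20,0],0,-1],
  [[-40,40,0],0,-1],
  [[-40,45,0],0,-1],
  [[-40,45,0],0,-1],
  [[-30,50,0],0,-1],
  [[-20,50,0],0,-1],
  [[-15,50,0],0,-1],
  [[-10,45,0],0,-1],
  [[-5,25,0],0,-1],
  [[0,0,0],0,-1],
])

```text
clock: 20.02
eef_pos: [0.3469, 0.3006, 0.1828]
eef_rot: [-0.507, 0.471, -0.502, 0.518]
force: [0.4, -0.6, -0.1]
opening: 0.0942
```

Run:
```python
from h import *;from bench import r
st()
g=r.grab_frame("scene");cv2.imwrite("pics/s2.png",g["frame"])
```

```text
pos [346.9 300.6 182.8] jaw 3.1 tilt [ 0.022 -0.999  0.042] F [ 0.4 -0.6 -0.1] op 94.2 t 20.02 q [ 0.04  0.27 -0.97  2.04  0.33  0.96 -1.05]
```

View pics/s2.png

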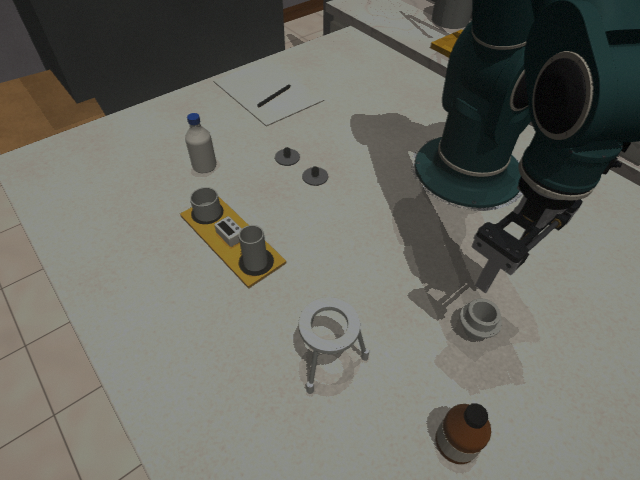

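All three board items stand in place. The cup at (480,315) is next.

Emit:
carry_out([
  [[4,6,-35],0,-1],
  [[4,3,-35],0,-1],
  [[0,0,-25],0,-1],
  [[0,0,-5],0,-1],
  [[0,0,0],0,-1],
  [[0,0,0],0,-1],
])

```text
clock: 20.82
eef_pos: [0.3589, 0.3038, 0.082]
eef_rot: [-0.505, 0.471, -0.506, 0.517]
force: [0.6, -0.6, 0.1]
opening: 0.0941
```

```bash
python3 -c "from h import *;st()"
```

```text
pos [358.9 303.8  82. ] jaw 2.6 tilt [ 0.024 -0.999  0.046] F [ 0.6 -0.6  0.1] op 94.1 t 20.82 q [-0.1   0.46 -0.83  2.1   0.56  0.79 -1.25]
```

Emit:
carry_out([
  [[-3,5,-7],0,-1],
  [[-1,2,-7],0,-1],
  [[0,0,-1],0,-1],
  [[0,0,0],0,-1],
])

```text
clock: 21.32
eef_pos: [0.3552, 0.3116, 0.0671]
eef_rot: [-0.504, 0.471, -0.506, 0.517]
force: [0.1, 0.2, 0.2]
opening: 0.0937
```

Emit:
carry_out([
  [[0,-1,-2],0,-1],
  [[0,0,0],0,0],
  [[0,0,0],0,1],
  [[0,0,0],0,1],
  [[0,0,0],0,1],
  [[0,0,0],0,1],
  [[0,0,0],0,1],
], newtons=25)

```text
clock: 22.2
eef_pos: [0.3553, 0.3104, 0.0651]
eef_rot: [-0.504, 0.471, -0.506, 0.517]
force: [-0.7, -0.2, 0.1]
opening: 0.0578
```

```bash
python3 -c "from h import *;st()"
```

```text
pos [355.3 310.4  65.1] jaw 2.6 tilt [ 0.023 -0.999  0.048] F [-0.7 -0.2  0.1] op 57.8 t 22.2 q [-0.14  0.49 -0.8   2.11  0.6   0.76 -1.3 ]
```

Emit:
carry_out([
  [[0,0,40],0,1],
  [[0,0,50],0,1],
  [[0,0,50],0,1],
  [[10,-5,20],0,1],
  [[40,-20,0],0,1],
  [[45,-22,0],0,1],
  [[45,-22,0],0,1],
  [[45,-22,0],0,1],
  [[40,-20,0],0,1],
  [[30,-15,0],0,1],
  [[0,0,0],0,1],
  [[0,0,0],0,1],
])

```text
clock: 23.7
eef_pos: [0.6152, 0.1777, 0.228]
eef_rot: [-0.506, 0.47, -0.506, 0.516]
force: [-1.0, 0.4, -2.7]
opening: 0.0581
```

Run:
```python
from h import *;from bench import r
st()
for n in ["scene","top"]:
    g=r.grab_frame(n);np.savez(n+"3.npz",**g);cv2.imwrite(f"pics/{n}3.png",g["frame"])
```

```text
pos [615.2 177.7 228. ] jaw 2.7 tilt [ 0.027 -0.999  0.044] F [-1.   0.4 -2.7] op 58.1 t 23.7 q [ 0.23  0.54 -0.82  1.58  0.47  1.18 -0.64]
```

View pics/scene3.png

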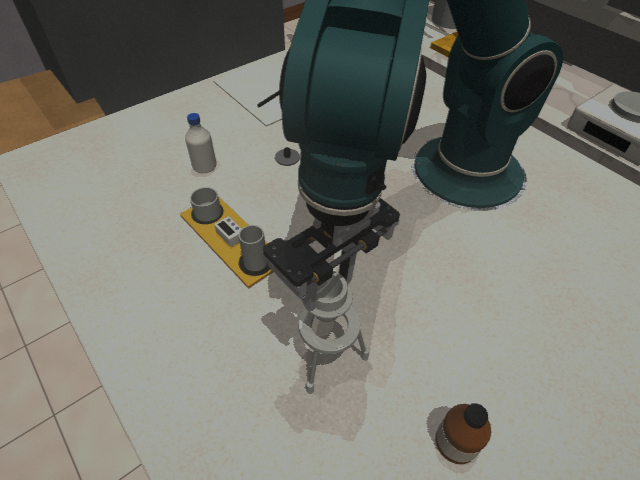

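Run:
```python
from meas import *
for n in ["scene","top"]:
    g=load(n+"3.npz");P=cloud(g);Z=P[...,2];ok=(g["range_z"]>0)&(np.hypot(P[...,0]-.615,P[...,1]-.18)<.065)
    V=cv2.cvtColor(g["frame"],cv2.COLOR_BGR2HSV)[...,2]
    for lo,hi,rr in [(.201,.212,.0335),(.2,.2095,.0345),(.164,.196,.0255),(.225,.24,.028),(.124,.137,.04)]:
        m=ok&(Z>lo)&(Z<hi)&(V>75)
        if m.sum()>20: print(n,lo,circ(P[m],rr),circ(P[m]),m.sum(), P[m].min(0).round(3),P[m].max(0).round(3))
```

```text
scene 0.201 [0.6161 0.1782] [0.6163 0.1794 0.0326] 474 [0.578 0.16  0.201] [0.653 0.216 0.212]
scene 0.2 [0.6162 0.1775] [0.6167 0.181  0.0317] 452 [0.578 0.159 0.2  ] [0.653 0.216 0.209]
scene 0.164 [0.6184 0.1814] [0.6158 0.1787 0.0218] 129 [0.593 0.156 0.164] [0.64  0.201 0.196]
scene 0.225 [0.6172 0.1764] [0.6173 0.1761 0.0282] 348 [0.574 0.162 0.225] [0.656 0.207 0.239]
scene 0.124 [0.6148 0.1845] [0.6139 0.1833 0.0415] 1288 [0.564 0.135 0.124] [0.663 0.233 0.134]
```

Emit:
carry_out([
  [[-1,3,-8],0,1],
  [[-1,2,-8],0,1],
  [[0,0,-5],0,1],
  [[0,0,0],0,1],
  [[0,0,0],0,1],
])

```text
clock: 24.42
eef_pos: [0.6118, 0.1841, 0.2059]
eef_rot: [-0.507, 0.469, -0.505, 0.517]
force: [1.1, -0.1, -2.4]
opening: 0.0571
```

```bash
python3 -c "from h import *;st()"
```

```text
pos [611.8 184.1 205.9] jaw 2.8 tilt [ 0.027 -0.999  0.045] F [ 1.1 -0.1 -2.4] op 57.1 t 24.43 q [ 0.21  0.56 -0.81  1.6   0.49  1.15 -0.67]
```

Emit:
carry_out([
  [[0,-1,-10],0,1],
  [[0,0,-10],0,1],
  [[0,0,-8],0,1],
  [[0,0,-4],0,1],
  [[0,0,0],0,1],
])

```text
clock: 25.05
eef_pos: [0.6117, 0.1827, 0.1712]
eef_rot: [-0.507, 0.47, -0.505, 0.516]
force: [-0.1, 0.2, -1.7]
opening: 0.0579
```

Emit:
carry_out([
  [[1,0,-6],0,1],
  [[0,0,-4],0,1],
  [[0,0,-2],0,1],
  [[0,0,0],0,1],
])

```text
clock: 25.55
eef_pos: [0.613, 0.1828, 0.1588]
eef_rot: [-0.507, 0.47, -0.506, 0.517]
force: [0.6, -0.0, -2.2]
opening: 0.0577
```

Emit:
carry_out([
  [[0,0,-2],0,1],
  [[0,0,0],0,1],
  [[0,0,0],0,0.1],
  [[0,0,0],0,-0.3],
  [[0,0,0],0,-0.8],
  [[0,0,0],0,-1],
  [[0,0,0],0,-1],
])

```text
clock: 26.42
eef_pos: [0.6135, 0.1831, 0.1576]
eef_rot: [-0.506, 0.469, -0.506, 0.517]
force: [0.8, -0.3, -0.3]
opening: 0.0875
```

```bash
python3 -c "from h import *;st()"
```

```text
pos [613.5 183.1 157.6] jaw 2.8 tilt [ 0.027 -0.999  0.047] F [ 0.8 -0.3 -0.3] op 87.5 t 26.43 q [ 0.2   0.61 -0.78  1.65  0.53  1.06 -0.7 ]
```

Emit:
carry_out([
  [[0,0,40],0,-1],
  [[-10,-20,20],0,-1],
  [[-25,-50,0],0,-1],
  [[-25,-50,0],0,-1],
  [[-25,-50,0],0,-1],
  [[-25,-50,0],0,-1],
  [[-30,-50,0],0,-1],
  [[-30,-50,0],0,-1],
  [[-30,-50,0],0,-1],
  [[-30,-50,0],0,-1],
  [[-30,-45,0],0,-1],
  [[0,-20,0],0,-1],
])

```text
clock: 27.92
eef_pos: [0.3424, -0.3142, 0.2205]
eef_rot: [-0.507, 0.468, -0.507, 0.517]
force: [0.4, 0.6, -1.0]
opening: 0.0942
```

Emit:
carry_out([
  [[0,0,0],0,-1],
  [[0,0,0],0,-1],
])

```text
clock: 28.18
eef_pos: [0.3432, -0.3139, 0.2204]
eef_rot: [-0.507, 0.468, -0.507, 0.517]
force: [-1.1, 0.1, -0.2]
opening: 0.0942
```

Run:
```python
from h import *;from bench import r
st()
for n in ["scene","top"]:
    g=r.grab_frame(n);np.savez(n+"4.npz",**g);cv2.imwrite(f"pics/{n}4.png",g["frame"])
```

```text
pos [ 343.2 -313.9  220.4] jaw 2.9 tilt [ 0.03  -0.998  0.049] F [-1.1  0.1 -0.2] op 94.2 t 28.18 q [ 1.35  0.15 -0.71  2.02  0.11  0.96  0.63]
```

View pics/scene4.png

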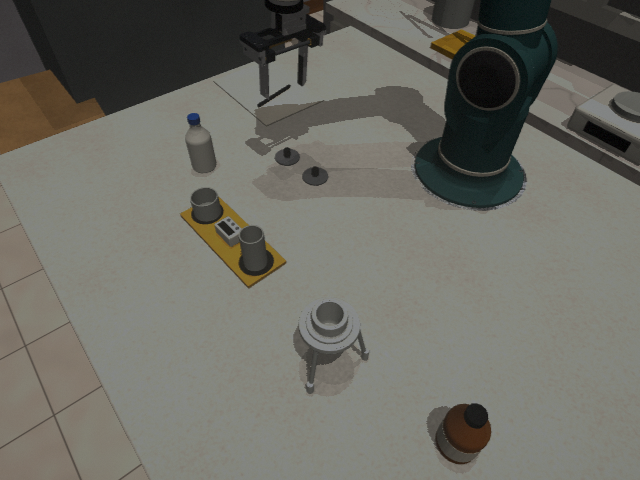

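The cup is seated in the ring at (330,320), with its flange on the ring. I'll measure it and the items on the board.

```bash
cat > m1.py <<'E'
from meas import *
import sys
s=sys.argv[1]
for n in ["top","scene"]:
    g=load(n+s+".npz");P=cloud(g);X,Y,Z=P[...,0],P[...,1],P[...,2];ok=g["range_z"]>0
    for nm,x,y,h,rr in [("tall",.595,-.08,.1,.0235),("low",.604,-.27,.06,.0295),("cup",.613,.183,.16,.0265),("ring",.613,.183,.13,.045),("flange",.613,.183,.136,.0335),("lidtop",.613,.183,.165,0),("knob",.613,.183,.188,0)]:
        m=ok&(np.hypot(X-x,Y-y)<.06)&(Z>h-.006+(nm in("flange",))*.004)&(Z<h+.006-(nm=="ring")*.003)
        if m.sum()>15: print(n,nm,circ(P[m],rr) if rr else "",circ(P[m]),"mid",((P[m].min(0)+P[m].max(0))/2).round(4),"z",np.median(P[m],0)[2].round(4),m.sum())
    m=ok&(np.hypot(X-.6,Y+.174)<.05)&(Z>.034)&(Z<.046)
    w=np.array([onplane(g,a[1],a[0],.04) for a in np.argwhere(m)])[:,:2]
    print(n,"timer",cv2.minAreaRect((w*1000).astype(np.float32)))
E
python3 m1.py 4
python3 -c "
from meas import *
for n in ['top4','scene4']:
    g=load(n+'.npz');P=cloud(g);m=(np.hypot(P[...,0]-.338,P[...,1]+.322)<.035)&(P[...,2]>.018)&(P[...,2]<.036);print(n,np.median(P[m],0).round(4),m.sum())"
```

```text
top tall [ 0.5952 -0.08  ] [ 0.5952 -0.08    0.0233] mid [ 0.5959 -0.0792  0.0992] z 0.0985 103
top low [ 0.6019 -0.2702] [ 0.6019 -0.2702  0.0293] mid [ 0.6024 -0.27    0.0601] z 0.0592 128
top cup [0.6118 0.1814] [0.6117 0.1813 0.0252] mid [0.6116 0.1817 0.1594] z 0.1592 266
top ring [0.6117 0.1813] [0.6116 0.1813 0.0436] mid [0.6113 0.1807 0.1285] z 0.1295 696
top flange [0.6126 0.1825] [0.6127 0.1825 0.0337] mid [0.6118 0.1804 0.138 ] z 0.136 290
top lidtop  [0.6118 0.1814 0.0251] mid [0.6112 0.1812 0.1619] z 0.1606 142
top timer ((598.301513671875, -175.06307983398438), (39.95427703857422, 60.05012512207031), 3.9049904346466064)
scene tall [ 0.5974 -0.0778] [ 0.5974 -0.0778  0.0233] mid [ 0.5976 -0.0777  0.0991] z 0.0989 180
scene low [ 0.6041 -0.2686] [ 0.6041 -0.2686  0.0293] mid [ 0.6038 -0.2691  0.0586] z 0.0589 188
scene cup [0.6146 0.1843] [0.6147 0.1845 0.0251] mid [0.6139 0.184  0.1586] z 0.16 518
scene ring [0.6132 0.1829] [0.6133 0.1831 0.0444] mid [0.6134 0.1827 0.1285] z 0.1301 1141
scene flange [0.6139 0.1835] [0.616  0.186  0.0306] mid [0.614  0.184  0.1381] z 0.1363 567
scene lidtop  [0.614  0.1839 0.0251] mid [0.6139 0.1838 0.1611] z 0.1603 376
scene timer ((601.8489379882812, -171.558837890625), (40.73539352416992, 62.92829513549805), 3.3802409172058105)
top4 [ 0.3364 -0.3252  0.0274] 49
scene4 [ 0.3407 -0.3217  0.0264] 43
```

Emit:
carry_out([
  [[-2,-4,-50],0,0],
  [[-2,-4,-50],0,0],
  [[0,0,-40],0,0],
  [[0,0,-20],0,0],
  [[0,0,0],0,0],
  [[0,0,0],0,0],
])

```text
clock: 29.02
eef_pos: [0.3431, -0.3179, 0.0581]
eef_rot: [-0.508, 0.464, -0.506, 0.52]
force: [-0.3, 0.3, 1.4]
opening: 0.0471
```

```bash
python3 -c "from h import *;st()"
```

```text
pos [ 343.1 -317.9   58.1] jaw 3.4 tilt [ 0.032 -0.998  0.053] F [-0.3  0.3  1.4] op 47.1 t 29.02 q [ 1.2   0.42 -0.59  2.15  0.4   0.61  0.39]
```

Emit:
carry_out([
  [[-3,-3,-8],0,0],
  [[-2,-2,-7],0,0],
  [[0,0,-5],0,0],
  [[0,0,0],0,0],
])

```text
clock: 29.52
eef_pos: [0.3383, -0.3242, 0.0386]
eef_rot: [-0.509, 0.463, -0.507, 0.519]
force: [-0.4, -0.1, -0.4]
opening: 0.0471
```

Emit:
carry_out([
  [[0,0,-6],0,0],
  [[0,0,-4],0,0],
  [[0,0,0],0,0],
])

```text
clock: 29.9
eef_pos: [0.3385, -0.3242, 0.028]
eef_rot: [-0.509, 0.463, -0.507, 0.519]
force: [-0.0, -0.2, -0.2]
opening: 0.0469
```

Run:
```python
from h import *;from bench import r
st()
g=r.grab_frame("scene");f=g["frame"][90:210,220:380];cv2.imwrite("pics/s5.png",cv2.convertScaleAbs(cv2.resize(f,None,fx=4,fy=4),alpha=1.6))
```

```text
pos [ 338.5 -324.2   28. ] jaw 3.4 tilt [ 0.035 -0.998  0.054] F [-0.  -0.2 -0.2] op 46.9 t 29.9 q [ 1.17  0.48 -0.54  2.16  0.46  0.54  0.35]
```

View pics/s5.png

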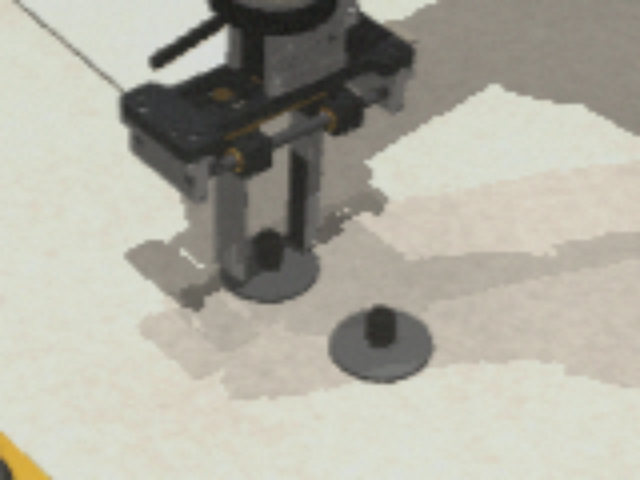

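The fingers straddle the knob of the correct (upper) lid at crop (268,245). Closing.

Emit:
carry_out([
  [[0,0,0],0,0.6],
  [[0,0,0],0,1],
  [[0,0,0],0,1],
  [[0,0,0],0,1],
  [[0,0,0],0,1],
], newtons=20)

```text
clock: 30.58
eef_pos: [0.3386, -0.3244, 0.0285]
eef_rot: [-0.509, 0.463, -0.508, 0.519]
force: [-0.8, 0.6, 1.8]
opening: 0.018
```

```bash
python3 -c "from h import *;st()"
```

```text
pos [ 338.6 -324.4   28.5] jaw 3.4 tilt [ 0.036 -0.998  0.054] F [-0.8  0.6  1.8] op 18.0 t 30.57 q [ 1.17  0.48 -0.54  2.16  0.46  0.54  0.35]
```

Emit:
carry_out([
  [[0,0,40],0,1],
  [[0,0,50],0,1],
  [[0,0,50],0,1],
  [[15,20,45],0,1],
  [[30,50,0],0,1],
  [[30,50,0],0,1],
  [[30,50,0],0,1],
  [[30,50,0],0,1],
  [[30,50,0],0,1],
  [[30,50,0],0,1],
  [[30,50,0],0,1],
  [[20,50,0],0,1],
])

```text
clock: 32.08
eef_pos: [0.5877, 0.1058, 0.2193]
eef_rot: [-0.506, 0.464, -0.512, 0.516]
force: [1.1, -0.7, -1.4]
opening: 0.0177
```

```bash
python3 -c "from h import *;st()"
```

```text
pos [587.7 105.8 219.3] jaw 2.7 tilt [ 0.038 -0.998  0.057] F [ 1.1 -0.7 -1.4] op 17.7 t 32.08 q [ 0.41  0.48 -0.89  1.71  0.47  1.12 -0.57]
```

Emit:
carry_out([
  [[12,38,0],0,1],
  [[9,25,0],0,1],
  [[3,8,0],0,1],
  [[0,0,0],0,1],
  [[0,0,0],0,1],
])

```text
clock: 32.7
eef_pos: [0.6117, 0.1819, 0.2178]
eef_rot: [-0.507, 0.464, -0.51, 0.517]
force: [-1.2, -0.7, -0.7]
opening: 0.0175
```

Run:
```python
from h import *;from bench import r
st()
for n in ["scene","top"]:
    g=r.grab_frame(n);np.savez(n+"6.npz",**g)
    if n=="scene": cv2.imwrite("pics/s6.png",cv2.convertScaleAbs(cv2.resize(g["frame"][180:420,200:480],None,fx=2.5,fy=2.5),alpha=1.5))
from meas import circ
g=load("scene6.npz");P=cloud(g);Z=P[...,2];z0=.190
m=(g["range_z"]>0)&(np.hypot(P[...,0]-.615,P[...,1]-.184)<.05)&(Z>z0-.003)&(Z<z0+.012);V=cv2.cvtColor(g["frame"],cv2.COLOR_BGR2HSV)[...,2]
print(m.sum(),P[m].min(0),P[m].max(0),np.median(Z[m]),circ(P[m]))
```

```text
pos [611.7 181.9 217.8] jaw 2.9 tilt [ 0.037 -0.998  0.054] F [-1.2 -0.7 -0.7] op 17.5 t 32.7 q [ 0.25  0.56 -0.87  1.6   0.52  1.17 -0.69]
771 [0.58010841 0.1536805  0.18993988] [0.64543852 0.21418143 0.20143012] 0.19464599844331254 [0.6123 0.1806 0.0253]
```

View pics/s6.png

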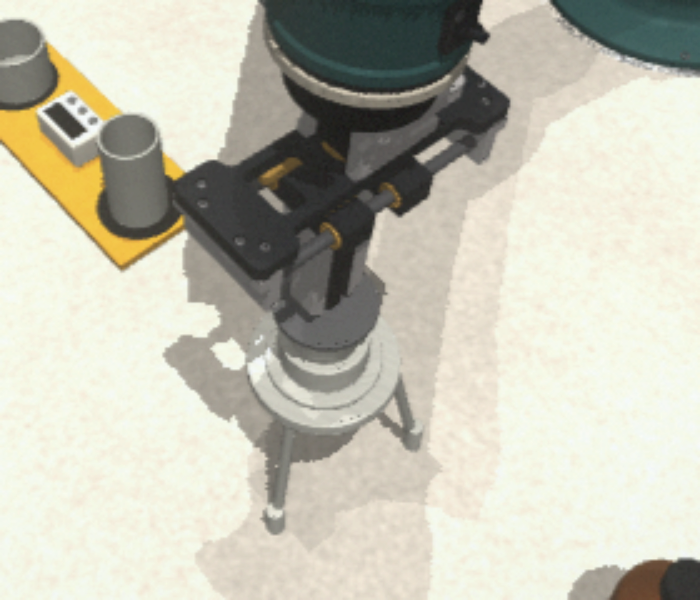

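Emit:
carry_out([
  [[1,2,-10],0,1],
  [[1,1,-8],0,1],
  [[0,0,-4],0,1],
  [[0,0,0],0,1],
])

```text
clock: 33.3
eef_pos: [0.6139, 0.1834, 0.194]
eef_rot: [-0.507, 0.465, -0.511, 0.516]
force: [-0.7, 0.1, -1.0]
opening: 0.0172
```

Emit:
carry_out([
  [[0,1,-3],0,1],
  [[0,0,-1],0,1],
  [[0,0,0],0,1],
])

```text
clock: 33.67
eef_pos: [0.6139, 0.1846, 0.19]
eef_rot: [-0.507, 0.465, -0.511, 0.516]
force: [0.2, -0.4, -0.9]
opening: 0.0178
```

Emit:
carry_out([
  [[0,0,-1],0,1],
  [[0,0,0],0,1],
  [[0,0,0],0,0.5],
  [[0,0,0],0,0.3],
  [[0,0,0],0,0],
  [[0,0,0],0,0],
])

```text
clock: 34.42
eef_pos: [0.6142, 0.1847, 0.1894]
eef_rot: [-0.507, 0.464, -0.511, 0.517]
force: [0.0, -0.7, -0.7]
opening: 0.0461
```

Emit:
carry_out([
  [[0,0,20],0,0],
  [[0,0,40],0,0],
  [[-30,-20,20],0,0],
  [[-50,-40,0],0,0],
  [[-50,-50,0],0,0],
  [[-40,-50,0],0,0],
  [[-40,-50,0],0,0],
  [[-20,-50,0],0,0],
  [[0,-50,0],0,0],
  [[0,-20,0],0,0],
  [[0,0,0],0,0],
  [[0,0,0],0,0],
])

```text
clock: 35.92
eef_pos: [0.3914, -0.1352, 0.2836]
eef_rot: [-0.507, 0.459, -0.514, 0.518]
force: [-0.1, 0.3, -0.2]
opening: 0.0472
```

```bash
python3 - <<'E'
from h import *;from bench import r
st()
for n in ["scene","top"]:
    g=r.grab_frame(n);np.savez(n+"7.npz",**g);cv2.imwrite(f"pics/{n}7.png",g["frame"])
E
python3 m1.py 7
```

```text
pos [ 391.4 -135.2  283.6] jaw 3.1 tilt [ 0.046 -0.997  0.065] F [-0.1  0.3 -0.2] op 47.2 t 35.92 q [ 1.07 -0.08 -0.78  2.05 -0.04  1.08  0.36]
top tall [ 0.5951 -0.0798] [ 0.5952 -0.0799  0.0232] mid [ 0.5954 -0.0792  0.0997] z 0.0992 100
top low [ 0.6019 -0.2704] [ 0.6019 -0.2704  0.0293] mid [ 0.6023 -0.2704  0.0592] z 0.0588 122
top cup [0.614  0.1827] [0.6137 0.1827 0.0239] mid [0.6131 0.1821 0.1621] z 0.1638 516
top ring [0.6127 0.1823] [0.6127 0.1822 0.0444] mid [0.6108 0.1809 0.1286] z 0.1292 627
top flange [0.6126 0.1821] [0.6145 0.184  0.0357] mid [0.607  0.1815 0.1376] z 0.1358 173
top lidtop  [0.6137 0.1831 0.0242] mid [0.6131 0.1821 0.1648] z 0.1644 665
top knob  [0.613  0.1823 0.0062] mid [0.613  0.1822 0.1868] z 0.1874 58
top timer ((598.01513671875, -175.27481079101562), (39.99798583984375, 59.70330810546875), 3.467717170715332)
scene tall [ 0.5976 -0.078 ] [ 0.5976 -0.078   0.0233] mid [ 0.597  -0.0783  0.0988] z 0.099 181
scene low [ 0.6041 -0.2686] [ 0.6041 -0.2686  0.0293] mid [ 0.6041 -0.2693  0.0591] z 0.059 190
scene cup [0.6137 0.1833] [0.6138 0.1836 0.025 ] mid [0.6147 0.1846 0.1628] z 0.1649 855
scene ring [0.6128 0.1824] [0.6129 0.1825 0.0449] mid [0.6135 0.1833 0.1285] z 0.13 958
scene flange [0.6131 0.1826] [0.6123 0.1817 0.0345] mid [0.6157 0.1857 0.138 ] z 0.1363 434
scene lidtop  [0.6138 0.1836 0.0249] mid [0.6147 0.1846 0.165 ] z 0.1652 1090
scene knob  [0.6157 0.1854 0.0064] mid [0.6149 0.1848 0.1862] z 0.1877 113
scene timer ((601.8194580078125, -171.06048583984375), (40.73537063598633, 63.92673110961914), 3.3801941871643066)
```

View pics/scene7.png

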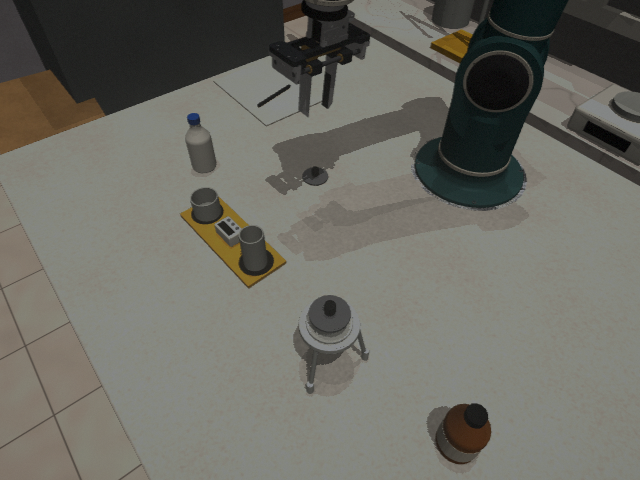

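View pics/top7.png

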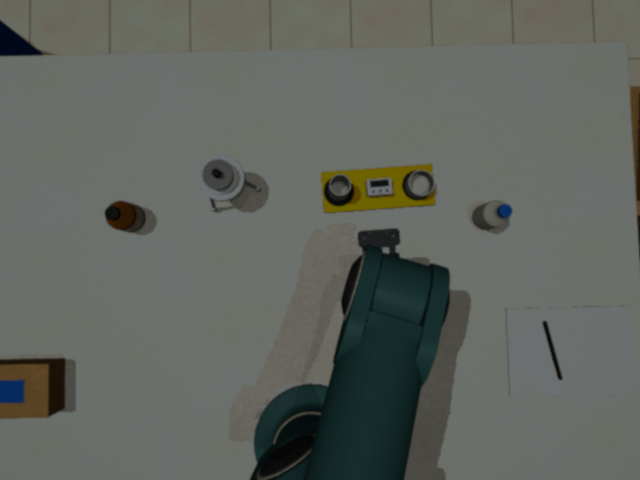

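Everything is in place. The lid is flat on the cup with its top at 165 mm, about 1 mm off the cup's centre. The beakers sit on their pads with the timer between them, and the bottles have not moved in the picture.

```bash
python3 -c "
from bench import r
print(r.hand_in())"
```

```text
the job is handed in; nothing more can be done
None
```

The bench is laid out as asked and handed in at about 36 s of robot time. No verdict was reported. In the last pictures everything stood in place, with the gripper clear of it all.

| Item | Last check | Tolerance |
|---|---|---|
| Cup in the ring | Rim at 160 mm, as it should be when seated; within about 1 mm of the ring's centre (measured before the lid went on) | 10 mm, height 4 mm |
| Lid on the cup | Top at 165 mm; within about 1–2 mm of the cup's axis | 10 mm |
| Tall beaker | On the pad nearer the tripod, within about 3 mm | 14 mm |
| Low beaker | On the other pad, within about 3 mm | 14 mm |
| Timer | Display up, within about 2 mm of the board's middle | 15 mm |

- **Lid choice:** of the two identical lids, I took the one farthest to the robot's right. The other was left alone.
- **Bottles:** the amber and wash bottles look unmoved in both pictures. I did not measure them again.
- **Disagreements:** the two cameras differ by about 2–4 mm throughout. I used their mean for most positions, and compared within one view when lining up the cup and the lid.
- **Tool tilt:** the tool slowly tipped to about 4–5° during the job. This was not corrected, and the lid and beaker heights show no sign of tilt.

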